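# Load the specimen jar and swing it under the probe

## Task

Take the tall specimen jar out of its leaning rack and set it down gently, upright and inside the engraved circle, on the round stage of the probe stand while the stage is still swung out. Then swing the arm, which has an upright black handle, round gently until it clicks into the detent notch, so that the jar is carried standing under the probe. Leave the squat jar, the lens case and the screwdriver where they are.

Things in the scene. Friction and masses are not known exactly. Their poses are not given: they have to be found in the camera images.
- jar: Closed specimen jar: amber body 50 mm in diameter up to a height of 66 mm, shoulder, black screw lid 47 mm in diameter from 73 to 95 mm; about 220 g. At the start it leans in the rack, its axis 0.42 rad (24 degrees) from vertical, top towards the rack's -x (roughly towards the robot). Origin: centre of its underside; z along its axis towards the lid.
- rack: Fixed rack: grey foot 140 x 90 x 10 mm, on it an aluminium cradle leaning 0.42 rad towards the rack's -x. Round the jar: a floor, two cheeks at +-y up to 22 mm above the jar's underside, a back rest at -x 36 mm wide and 48 mm high along the jar; free above. The jar lifts out along its own axis. Origin: centre of the foot's underside, z up; the jar's underside starts 20 mm along x and 75 mm up.
- stand: Fixed probe stand: dark board 390 x 260 x 12 mm, on which an aluminium arm turns on an upright pivot, with a round stage at one end and a black handle at the other; a steel column 272 mm high, 210 mm from the pivot, holds the probe. Origin: on the pivot's axis at table height; z up. At joint 0 the stage lies towards the stand's -y and the handle towards its +y.
- pivot (a point): Point on the pivot's upright axis, 36 mm above the table. Axes as those of the stand.
- stage_mark (a point): Centre of the engraved circle (70 mm in diameter) on top of the round stage (90 mm in diameter, its flat top 36 mm above the table), 120 mm from the pivot. It turns with the arm. z up.
- handle_top (a point): Centre of the top of the arm's upright black cylindrical handle: 22 mm in diameter, from 36 to 98 mm above the table, 110 mm from the pivot, on the far side of it from the stage. It turns with the arm.
- probe_tip (a point): Lower tip of the downward-pointing aluminium probe (fixed, 40 mm thick), 160 mm above the table and 120 mm from the pivot: it leaves 29 mm above the lid of a jar that stands on the stage.
- swing (a joint): Angle of the arm (rad), growing anticlockwise from above; range 0 to 1.75, starts at 0 to 0.2 (stage swung out). Detent notch at 1.45, short of the end stop: stage under the probe, handle pointing at a small block on the board. Light friction (1 N at the handle), stays where left; a spring ball rides over a low ridge 0.1 either side of the notch (2.5 N more) and centres the arm between them.
- squat_jar: Bystander: squat amber jar with a black lid, 68 mm in diameter, 62 mm high. Origin: centre of its underside.
- lens_case: Bystander: round black lens case, 60 mm in diameter, 42 mm high. Origin: centre of its underside.
- driver: Bystander: screwdriver 180 mm long lying on the table. Origin: on the table under its middle; x along it to the tip.

How it is judged:
On the way:
1. the jar stands upright inside the circle on the stage, let go, with the arm still swung out (below 0.35 rad) (angle between jar's own z axis and vertical below 0.08 rad and horizontal distance between jar and stage_mark below 0.012 m and z of jar in the frame of stage_mark between -0.004 and 0.004 m and contact force between the fingers and jar below 0.05 N and linear speed of jar below 0.03 m/s and value of joint swing below 0.35 rad), for 0.2 s.
At the end, for the whole second after the job is handed in: The arm rests in the notch (1.45 +- 0.05 rad) and the jar stands on the stage, upright within 0.08 rad, centred on the engraved circle within 12 mm, its underside on the stage within 4 mm, at rest and not touched by the fingers (angle between jar's own z axis and vertical below 0.08 rad and horizontal distance between jar and stage_mark below 0.012 m and z of jar in the frame of stage_mark between -0.004 and 0.004 m and contact force between the fingers and jar below 0.05 N and linear speed of jar below 0.03 m/s and value of joint swing between 1.4 and 1.5 rad and velocity of joint swing between -0.03 and 0.03 rad/s).
It fails at once if the jar is dropped, thrown or swung about roughly (over 0.4 m/s while not held by the fingers) (contact force between the fingers and jar below 0.05 N and linear speed of jar above 0.4 m/s).
It fails at once if the squat jar is pushed away (over 20 mm) (distance of squat_jar from where it was at the start of the episode above 0.02 m).
It fails at once if the lens case is pushed away (over 20 mm) (distance of lens_case from where it was at the start of the episode above 0.02 m).
It fails at once if the screwdriver is pushed away (over 20 mm) (distance of driver from where it was at the start of the episode above 0.02 m).
It also fails if it takes over 50 s, if anything falls off the work surface, if the arm or the gripper's body presses on something with over 40 N, if the wrist force passes 120 N, or if a joint passes its speed limit or range.

## Robot

A 6-joint arm with a two-finger parallel gripper is mounted at the origin on the work surface. World frame = base frame: x ahead of the robot, y to its left, z up, the work surface at z = 0. Lengths are in m, angles in rad, forces in N, time in s.
With the tool pointing down it reaches from about 0.375 to 0.975 m from the base axis. Payload 3.8 kg.
Tool frame: the origin (TCP) lies on the centre line of the jaws, within the pads' length; the fingertips stand 14 mm ahead of it and the grasp point (between the pads) lies 5 mm behind it (bot.finger_overhang is the distance from the TCP to the fingertips, in m); y points along the fingers, x is the direction in which the jaws open and shut, and the axes are right-handed (so a half turn about y gives the same grasp; the last joint's range is limited). The gripper opens to 85 mm and grips with 20 to 120 N. Pads are 22 mm wide; open, the fingers measure 114 mm over their backs; the gripper's body (76 mm by 85 mm) begins 54 mm behind the grasp point. The pads swing forward as they close: fully open they stand 13 mm farther back than shut.
Start: joints at [1.105, 0.264, 1.604, -0, 1.274, -0.037], TCP at [0.281, 0.614, 0.245] pointing down, gripper open.
Joint ranges: [-2.63, 2.63], [-0.94, 2.18], [0.31, 2.57], [-1.31, 4.45], [0, 2.66], [-2.55, 2.55]. Speed limits (rad/s): [2.57, 2.57, 3.14, 3.14, 3.14, 3.14].

## Interface

Orientations are given as a rotation vector (axis times angle).
In Python, from workcell import readout, read_camera, bot, spotter gives the robot as it stands.
- The arm moves only by the tool jog_arm, never from a script. Its argument "increments" is a list of rows, each a list of 7 numbers: the shift along the tool's x, y, z in m, then the turn, a rotation vector about the tool's x, y, z in rad, then the opening, from 0 (shut) to 1 (fully open). A call has 1 to 10 rows; each row shifts and turns the pose as measured when the row begins, along the tool's axes as they then stand; what a row does not reach is not made up. A row lasts 1/8 s, in which the tool goes at most 62.5 mm and 10.7 degrees, less where a joint would pass 70% of its speed; a pose out of reach is approached as far as the arm can. A call with a gripper value outside its range is refused whole. The fingers move at their own pace and stop on an object; "force" is the grip in N (left out, the last holds). Time passes only in rows, so rows that do not move let the fingers close. It gives the time, the measured TCP pose, the force and the opening at its end, in the units of the state.
- readout.read_state(): the state, without advancing time (a new reading comes with each control period).
- read_camera(name): name is "scene" or "top" or "wrist"; returns a dict with "img" (480x640x3 uint8, blue, green, red), "range_z" (480x640 float32, m along the optical axis (not along the pixel's ray), 0 where there is no reading), "fx", "fy", "cx", "cy" (pixels), "world_from_camera" (4x4, takes a point from camera to world coordinates). Camera axes: x right, y down, z forward; pixel columns grow to the right and rows downward; lengths in m; the calibration is good to about 2 mm. A picture is of the moment at which its call begins.
- bot.finish_job(): hands the job in, once; it reports no verdict.
Trained networks look in a picture, given as the dict that the camera call returned (one of the last four; its "shot" number tells which), for a name from the list of things; names that differ only in an ending like _2 or _b are one class to them, and where a whole thing is asked for, a point or a joint stands for the part that bears it (a point fixed in the world has none). Each returns a list of dicts, best first, with "p" (0 to 1); they miss things now and then, are a little off and sometimes report something else, mostly with a low value. They report only what shows in the picture. A call takes as long as a camera call.
- spotter.masks_of(picture, thing): "mask" (480x640 bool, what is visible of it) and "location" ([column, row] in pixels, amid what is visible of it).
- spotter.spot_point(picture, thing): "location" ([column, row] in pixels: a listed point, or the origin of a listed thing).
The state is a dict: "time": time; "q": joint angles; "joint_vel": joint speeds; "joint_torque": joint torques, N m; "tool_pos": TCP position; "tcp_rot": TCP orientation; "wrist_force": force on the tool from outside, world axes, zero at the start; "torque": the same for the moment, N m; "width": opening from 0.0 (shut) to 1.0 (fully open).
Only numpy, scipy, OpenCV 4.12 (cv2) and the standard library are available. Lean on these libraries where they do the work, as an engineer would, in place of code of your own. Each camera call takes 0.05 s, during which the arm holds its last target. There are 200 camera calls.

## Working session

There is one attempt and no reset: what is moved stays moved. The work goes in short steps, Python scripts to look and compute and a tool call to move; the robot and the scene stay as the last step left them, time stands still between calls to the robot, and variables do not carry over. Pictures are saved under pics/ and viewed, about 8 in all and at most 12, crops included, and the job is handed in when it is done.

Besides the shell and the picture viewer there is one more tool, called after ">>>" as name(argument=value, ...) on one line, values as JSON. jog_arm: Moves the arm, as the interface text tells. Its arguments: {"type":"object","properties":{"increments":{"type":"array"},"force":{"type":"number"}},"required":["increments"]}

```bash
mkdir -p pics; ls; cat > h.py <<'E'
import numpy as np, cv2
from workcell import readout, read_camera, bot, spotter
from scipy.spatial.transform import Rotation as R
def deproj(c,px,z=None,plane=None):
    u,v=px; T=np.array(c["world_from_camera"])
    d=np.array([(u-c["cx"])/c["fx"],(v-c["cy"])/c["fy"],1.])
    if plane is not None:
        w=T[:3,:3]@d; return T[:3,3]+w*(plane-T[2,3])/w[2]
    if z is None: z=c["range_z"][int(round(v)),int(round(u))]
    return T[:3,:3]@(d*z)+T[:3,3]
def cloud(c,m):
    v,u=np.nonzero(m&(c["range_z"]>0)); z=c["range_z"][v,u]; T=np.array(c["world_from_camera"])
    p=np.stack([(u-c["cx"])/c["fx"]*z,(v-c["cy"])/c["fy"]*z,z],1)
    return p@T[:3,:3].T+T[:3,3]
E
python3 - <<'E'
from h import *
print(readout.read_state())
ims=[]
for n in ["top","scene"]:
    c=read_camera(n); cv2.imwrite(f"pics/{n}1.png",c["img"]); print(n,np.array(c["world_from_camera"]).round(3).tolist(),c["fx"])
    for t in ["jar","rack","stand","pivot","stage_mark","handle_top","probe_tip","squat_jar","lens_case","driver"]:
        try:
            for r in spotter.spot_point(c,t)[:2]:
                print(t,np.round(r["location"]),round(r["p"],2),deproj(c,np.clip(r["location"],0,[639,479])).round(3))
        except Exception as e: print(t,e)
    for t in ["jar","handle_top"]:
        for r in spotter.masks_of(c,t)[:2]:
            P=cloud(c,r["mask"]); print("mask",t,round(r["p"],2),r["mask"].sum(),P.min(0).round(3),P.max(0).round(3),np.median(P,0).round(3))
E
```

```text
pics
{'time': 0.0, 'q': array([ 1.10513413e+00,  2.64748942e-01,  1.60535914e+00, -9.95653004e-06,
        1.27367045e+00, -3.68952131e-02]), 'joint_vel': array([-0.00151068, -0.00222159, -0.00013342, -0.00031204,  0.00120091,
       -0.00054973]), 'joint_torque': array([ 5.42497619e-04, -5.15125680e+01, -3.67309713e+01,  8.29733312e-05,
        1.29462205e-02, -2.03372372e-05]), 'tool_pos': array([0.28032606, 0.61328744, 0.24397283]), 'tcp_rot': array([-1.38320558, -0.88644244,  0.88952553]), 'wrist_force': array([ 0.19832248, -1.47625399, -0.35358704]), 'torque': array([-0.02474044, -0.05359805,  0.07420522]), 'width': 0.9993214186938942}
top [[0.026, -0.989, 0.143, 0.415], [-1.0, -0.027, -0.004, -0.07], [0.008, -0.142, -0.99, 1.092], [0.0, 0.0, 0.0, 1.0]] 515.30697146896
jar [424. 212.] 0.6 [ 0.603 -0.271  0.164]
rack [412. 222.] 0.78 [ 0.586 -0.251  0.153]
stand [200. 235.] 0.79 [0.566 0.164 0.04 ]
stand [183. 162.] 0.71 [0.673 0.165 0.203]
pivot [196. 235.] 0.79 [0.566 0.173 0.039]
stage_mark [254. 224.] 0.88 [0.592 0.055 0.035]
stage_mark [409. 224.] 0.6 [ 0.582 -0.245  0.151]

[... 691 characters left out ...]
8]
stand [243. 203.] 0.71 [ 0.633 -0.261  0.105]
pivot [394. 346.] 0.72 [0.566 0.171 0.046]
pivot [347. 356.] 0.16 [0.694 0.188 0.179]
stage_mark [345. 310.] 0.79 [0.68  0.162 0.268]
handle_top [453. 370.] 0.96 [0.536 0.283 0.098]
probe_tip [345. 353.] 0.67 [0.696 0.186 0.189]
probe_tip [214. 186.] 0.35 [ 0.626 -0.447 -0.001]
squat_jar [207. 290.] 0.55 [ 0.792 -0.152  0.041]
lens_case [388. 223.] 0.87 [ 0.378 -0.073  0.04 ]
lens_case [208. 289.] 0.19 [ 0.79  -0.151  0.041]
driver [217. 186.] 0.85 [ 0.622 -0.435  0.006]
mask jar 0.79 869 [ 0.525 -0.426 -0.003] [ 0.649 -0.238  0.174] [ 0.614 -0.257  0.142]
mask handle_top 0.86 2746 [ 0.484 -0.003 -0.002] [0.692 0.297 0.273] [0.565 0.175 0.037]
```

View pics/top1.png

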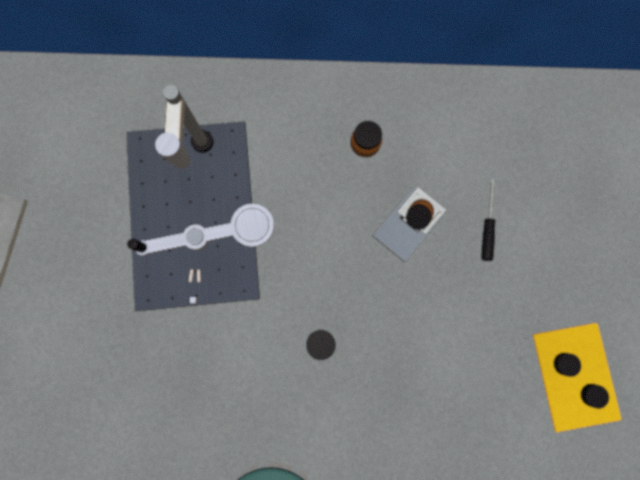

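View pics/scene1.png

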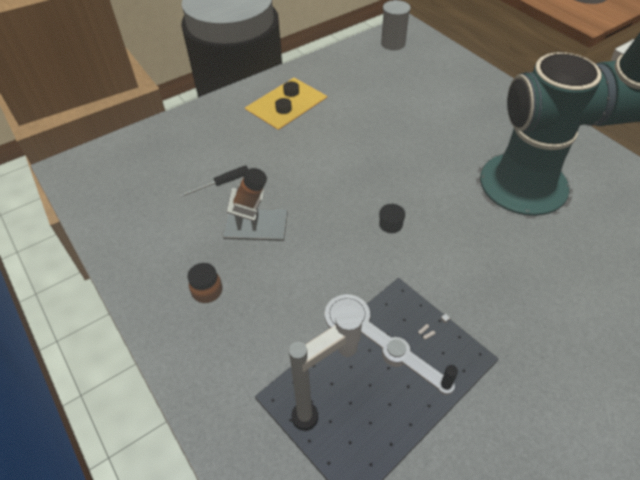

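Top view: the jar lid is at about (420,217), leaning down-left over the rack foot (375–445, 188–260). Stage is at (252,225), pivot (195,237), handle (137,245), squat jar (367,135), lens case (321,345) and driver (489,220). Next I fit the rack's yaw and the jar's axis.

```bash
python3 - <<'E'
from h import *
for n in ["top","scene"]:
    c=read_camera(n)
    r=spotter.masks_of(c,"rack")[0]; P=cloud(c,r["mask"]); 
    F=P[(P[:,2]>0.004)&(P[:,2]<0.02)]
    box=cv2.minAreaRect((F[:,:2]*1000).astype(np.float32)); print(n,"foot",len(F),np.round(box[0],1),np.round(box[1],1),box[2], F[:,2].mean())
    m=np.zeros((480,640),np.uint8)
    rr=spotter.masks_of(c,"jar")[0]; J=rr["mask"]; 
    hsv=cv2.cvtColor(c["img"],cv2.COLOR_BGR2HSV)
    P=cloud(c,J); 
    L=cloud(c,J&(hsv[...,2]<55)); L=L[L[:,2]>0.13]
    ctr=np.median(L,0); 
    Lp=L
    for k in range(4):
        ctr=Lp.mean(0); u,s,vt=np.linalg.svd(Lp-ctr); nrm=vt[2]*np.sign(vt[2][2]); d=(L-ctr)@nrm; Lp=L[abs(d)<0.004]
    print("lid",len(L),len(Lp),ctr.round(4),nrm.round(3),np.arccos(nrm[2]),np.arctan2(nrm[1],nrm[0]))
    # stage, handle
    for t in ["stage_mark","pivot","handle_top","probe_tip"]:
        for s in spotter.spot_point(c,t)[:2]:
            hz={"stage_mark":.036,"pivot":.036,"handle_top":.098,"probe_tip":.16}[t]
            print(t,round(s["p"],2),np.round(s["location"],1),deproj(c,s["location"],plane=hz).round(4))
    if n=="top":
        A=cloud(c,np.ones((480,640),bool)); S=A[(abs(A[:,2]-.036)<.005)&(np.hypot(A[:,0]-.59,A[:,1]-.05)<.06)&(A[:,1]<.085)]
        print("stage fit",len(S),cv2.minEnclosingCircle((S[:,:2]*1000).astype(np.float32)),S[:,2].mean())
        w=cloud(c,np.ones((480,640),bool)); H=w[(w[:,2]>.085)&(w[:,2]<.11)&(np.hypot(w[:,0]-.54,w[:,1]-.282)<.03)]; print("handle",len(H),H.mean(0).round(4))
        bd=A[(A[:,2]>.007)&(A[:,2]<.018)&(A[:,1]>0)&(A[:,0]>.4)&(A[:,0]<.85)&(A[:,1]<.35)]; print("board",cv2.minAreaRect((bd[:,:2]*1000).astype(np.float32)))
E
```

```text
top foot 1513 [ 607.5 -271.1] [ 89.7 140. ] 51.43156433105469 0.009843904419752693
lid 443 435 [ 0.5943 -0.2612  0.1619] [-0.324  0.251  0.912] 0.42234022904390367 2.483274046457451
stage_mark 0.95 [254.7 225.9] [0.5888 0.053  0.036 ]
pivot 0.98 [194.7 232. ] [0.5726 0.1764 0.036 ]
handle_top 0.98 [132.5 239.5] [0.5453 0.2816 0.098 ]
probe_tip 0.73 [183.7 164.8] [0.6799 0.1755 0.16  ]
stage fit 1192 ((592.3794555664062, 59.571754455566406), 44.79487228393555) 0.03617996142020764
handle 116 [0.5378 0.2813 0.0964]
board ((616.720947265625, 192.62255859375), (424.1614685058594, 302.9661865234375), 0.2105780690908432)
scene foot 1455 [ 610.1 -272.6] [ 94.2 145.4] 52.47319412231445 0.010556479548467003
lid 65 56 [ 0.6104 -0.2478  0.1573] [0.666 0.724 0.178] 1.3921156970795645 0.8267833257169136
stage_mark 0.83 [345.4 312.5] [0.5935 0.0551 0.036 ]
pivot 0.67 [396.  345.9] [0.5599 0.17   0.036 ]
handle_top 0.69 [452.4 368.1] [0.5349 0.2805 0.098 ]
handle_top 0.19 [389.4 224.1] [ 0.413  -0.0335  0.098 ]
probe_tip 0.85 [344.6 355.4] [0.6902 0.1776 0.16  ]
```

Rack foot is (0.608,-0.2715), yaw -38.6°, sides 140×90. The jar axis from the lid plane (0.422 rad, azimuth 2.483) agrees with the rack. Predicted lid top is (0.593,-0.260,0.162), measured (0.594,-0.261,0.162). So I'll move to a pre-grasp.

```bash
cat >> h.py <<'E'
from scipy.linalg import logm,expm
def cur():
    s=readout.read_state(); T=np.eye(4); T[:3,:3]=R.from_rotvec(s["tcp_rot"]).as_matrix(); T[:3,3]=s["tool_pos"]; return T
def pose(p,y,x):
    y=np.array(y,float); y/=np.linalg.norm(y); x=np.array(x,float); x-=x@y*y; x/=np.linalg.norm(x)
    T=np.eye(4); T[:3,:3]=np.stack([x,y,np.cross(x,y)],1); T[:3,3]=p; return T
def rows(A,B,step=.05,ang=.16,n=None):
    D=np.linalg.inv(A)@B; L=np.real(logm(D)); w=np.linalg.norm([L[2,1],L[0,2],L[1,0]])
    n=n or int(max(np.ceil(np.linalg.norm(D[:3,3])/step),np.ceil(w/ang),1))
    E=expm(L/n); r=np.r_[E[:3,3],R.from_matrix(E[:3,:3]).as_rotvec()]
    print("n",n,"row",r.round(4).tolist(),"dist",np.linalg.norm(D[:3,3]).round(3),"turn",w.round(3))
    return n,r
a=np.array([-0.3185,0.2545,0.913]); a/=np.linalg.norm(a); JB=np.array([.6236,-.2840,.075]); RY=np.array([.624,.781,0])
E
python3 - <<'E'
from h import *
T=cur(); print(T.round(3))
W=pose([.47,.12,.33],[0.1,-.08,-.99],-RY if T[:3,0]@RY<0 else RY)
G=pose(JB+a*.165,-a,W[:3,0]); print("pre",G[:3,3],"W",W[:3,0])
for sgn in (1,-1):
    W=pose([.47,.12,.33],[0.1,-.08,-.99],sgn*RY);G=pose(JB+a*.165,-a,sgn*RY)
    rows(T,W); rows(W,G)
c=read_camera("top")
print([deproj(c,p,plane=.012).round(4).tolist() for p in [(127,132),(245,122),(259,298),(136,310)]], "block",deproj(c,(193,300),plane=.018))
E
```

```text
[[ 0.416  0.    -0.909  0.281]
 [ 0.909  0.     0.416  0.614]
 [ 0.    -1.    -0.     0.245]
 [ 0.     0.     0.     1.   ]]
pre [ 0.57104176 -0.24200291  0.22566146] W [ 6.24214992e-01  7.81252608e-01 -7.95045340e-05]
n 11 row [-0.0298, -0.0054, -0.0384, -0.0116, 0.0223, 0.0014] dist 0.536 turn 0.277
n 8 row [-0.0275, 0.0224, -0.0337, -0.0364, 0.0, -0.0] dist 0.39 turn 0.291
n 19 row [-0.0343, -0.0019, 0.0223, 0.0012, -0.1521, 0.0098] dist 0.536 turn 2.897
n 8 row [0.0275, 0.0224, 0.0337, 0.0364, 0.0, 0.0] dist 0.39 turn 0.291
[[0.7919, 0.3421, 0.012], [0.8221, 0.0869, 0.012], [0.4411, 0.0403, 0.012], [0.4097, 0.2935, 0.012]] block [0.43324095 0.17563164 0.018     ]
```

>>> jog_arm(increments=[[-0.03,-0.0055,-0.038,-0.012,0.022,0.001,1],[-0.03,-0.0055,-0.038,-0.012,0.022,0.001,1],[-0.03,-0.0055,-0.038,-0.012,0.022,0.001,1],[-0.03,-0.0055,-0.038,-0.012,0.022,0.001,1],[-0.03,-0.0055,-0.038,-0.012,0.022,0.001,1],[-0.03,-0.0055,-0.038,-0.012,0.022,0.001,1],[-0.03,-0.0055,-0.038,-0.012,0.022,0.001,1],[-0.03,-0.0055,-0.038,-0.012,0.022,0.001,1],[-0.03,-0.0055,-0.038,-0.012,0.022,0.001,1],[-0.03,-0.0055,-0.038,-0.012,0.022,0.001,1]])

```text
time: 3.3
tool_pos: [0.4574, 0.1555, 0.3237]
tcp_rot: [-1.56, -0.779, 0.678]
wrist_force: [-0.4, 0.2, 0.8]
width: 1.001
```

```bash
python3 - <<'E'
from h import *
T=cur(); print(T.round(3)); rows(T,pose(JB+a*.165,-a,RY))
E
```

```text
[[ 0.605  0.104 -0.79   0.457]
 [ 0.796 -0.071  0.601  0.156]
 [ 0.006 -0.992 -0.126  0.324]
 [ 0.     0.     0.     1.   ]]
n 9 row [-0.0272, 0.0199, -0.0332, -0.0327, 0.0025, 0.0014] dist 0.425 turn 0.295
```

>>> jog_arm(increments=[[-0.027,0.02,-0.033,-0.033,0.0025,0.0015,1],[-0.027,0.02,-0.033,-0.033,0.0025,0.0015,1],[-0.027,0.02,-0.033,-0.033,0.0025,0.0015,1],[-0.027,0.02,-0.033,-0.033,0.0025,0.0015,1],[-0.027,0.02,-0.033,-0.033,0.0025,0.0015,1],[-0.027,0.02,-0.033,-0.033,0.0025,0.0015,1],[-0.027,0.02,-0.033,-0.033,0.0025,0.0015,1],[-0.027,0.02,-0.033,-0.033,0.0025,0.0015,1],[-0.02,0.015,-0.025,-0.033,0.0025,0.0015,1],[0,0,0,0,0,0,1]])

```text
time: 4.55
tool_pos: [0.5709, -0.2443, 0.2305]
tcp_rot: [-1.853, -0.888, 0.555]
wrist_force: [0.0, -0.1, -0.2]
width: 0.998
```

```bash
python3 - <<'E'
from h import *
T=cur(); print(T.round(3)); rows(T,pose(JB+a*.165,-a,RY)); rows(T,pose(JB+a*.045,-a,RY),step=.02)
c=read_camera("wrist"); cv2.imwrite("pics/w1.png",c["img"]); print(np.array(c["world_from_camera"]).round(3))
rr=spotter.masks_of(c,"jar")[:1]
for r in rr:
    P=cloud(c,r["mask"]); q=(P-JB)@a; X=P-JB-np.outer(q,a); Lm=(abs(q-.095)<.006); L=P[Lm]
    print("p",r["p"],len(P),Lm.sum())
    if Lm.sum()>30:
        ex=np.cross(RY,a); uv=np.stack([(L-JB)@RY,(L-JB)@ex],1); print("lid top q",np.median(q[Lm]),"offset RY,ex",cv2.minEnclosingCircle((uv*1000).astype(np.float32)),uv.mean(0))
E
```

```text
[[ 0.63   0.334 -0.701  0.571]
 [ 0.777 -0.263  0.572 -0.244]
 [ 0.007 -0.905 -0.425  0.23 ]
 [ 0.     0.     0.     1.   ]]
n 1 row [0.0018, 0.0038, 0.0032, 0.019, -0.0091, 0.0034] dist 0.005 turn 0.021
n 7 row [0.0002, 0.0177, 0.0006, 0.0027, -0.0013, 0.0005] dist 0.124 turn 0.021
[[ 0.629  0.577  0.521  0.477]
 [ 0.777 -0.473 -0.415 -0.17 ]
 [ 0.007  0.666 -0.746  0.317]
 [ 0.     0.     0.     1.   ]]
p 0.79 6959 5439
lid top q 0.09498855338911576 offset RY,ex ((-1.6915922164916992, 2.205829381942749), 23.589746475219727) [-0.00171309  0.00092158]
```

View pics/w1.png

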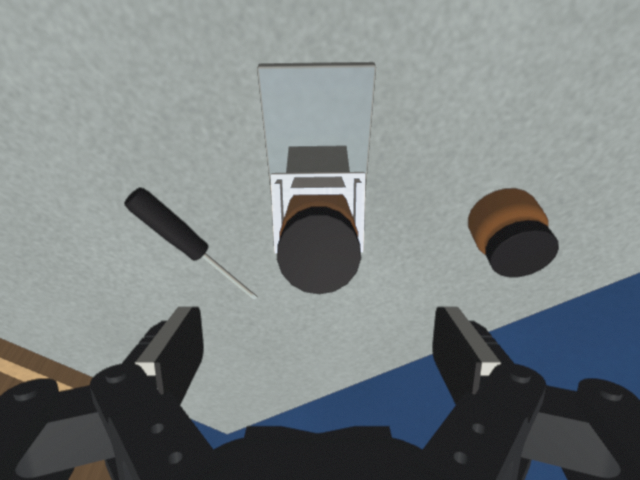

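The lid at (319,250) is centred between the jaws, with driver and squat jar well clear. The close-up puts the lid 1.7 mm along -RY and about 1.5 mm along ex from the estimate. I correct for that and descend.

```bash
cat >> h.py <<'E'
JB=JB-.0017*RY+.0015*np.cross(RY,a)
E
python3 - <<'E'
from h import *
T=cur(); A=pose(JB+a*.16,-a,RY); rows(T,A,n=1); rows(A,pose(JB+a*.045,-a,RY),n=6)
E
```

```text
n 1 row [-0.0014, 0.0097, 0.0012, 0.0191, -0.0076, 0.0047] dist 0.01 turn 0.021
n 6 row [0.0, 0.0192, -0.0, 0.0, -0.0, -0.0] dist 0.115 turn 0.0
```

>>> jog_arm(increments=[[-0.0015,0.01,0.001,0.019,-0.0075,0.0045,1],[0,0.019,0,0,0,0,1],[0,0.019,0,0,0,0,1],[0,0.019,0,0,0,0,1],[0,0.019,0,0,0,0,1],[0,0.01,0,0,0,0,1],[0,0,0,0,0,0,1]])

```text
time: 5.52
tool_pos: [0.6019, -0.2657, 0.135]
tcp_rot: [-1.831, -0.885, 0.578]
wrist_force: [0.2, 0.4, 0.4]
width: 0.998
```

```bash
python3 - <<'E'
from h import *
T=cur(); rows(T,pose(JB+a*.045,-a,RY),n=1)
E
```

```text
n 1 row [-0.0025, 0.0213, -0.003, -0.0046, 0.0041, 0.0013] dist 0.022 turn 0.006
```

Final approach, then close.

>>> jog_arm(increments=[[-0.0025,0.011,-0.003,-0.0045,0.004,0.0015,1],[0,0.01,0,0,0,0,1],[0,0,0,0,0,0,1]])

```text
time: 5.9
tool_pos: [0.6104, -0.2758, 0.1173]
tcp_rot: [-1.838, -0.884, 0.571]
wrist_force: [0.1, 0.8, -0.5]
width: 0.996
```

```bash
python3 - <<'E'
from h import *
T=cur(); rows(T,pose(JB+a*.045,-a,RY),n=1)
E
```

```text
n 1 row [0.0001, -0.0001, 0.0017, 0.0026, -0.0006, 0.0002] dist 0.002 turn 0.003
```

>>> jog_arm(increments=[[0,0,0.0015,0.0025,0,0,0.85],[0,0,0,0,0,0,0.7],[0,0,0,0,0,0,0.5],[0,0,0,0,0,0,0.3],[0,0,0,0,0,0,0.3],[0,0,0,0,0,0,0.3],[0,0,0,0,0,0,0.3]], force=45)

```text
time: 6.78
tool_pos: [0.6101, -0.2747, 0.1186]
tcp_rot: [-1.838, -0.885, 0.57]
wrist_force: [0.6, -0.2, -0.4]
width: 0.572
```

```bash
python3 - <<'E'
from h import *
s=readout.read_state();print(s["wrist_force"],s["width"])
T=cur(); rows(T,pose(JB+a*.045,-a,RY),n=1)
E
```

```text
[ 0.62566705 -0.22609946 -0.40550366] 0.571829016454808
n 1 row [-0.0005, 0.0015, 0.0013, 0.0023, -0.0008, 0.0013] dist 0.002 turn 0.003
```

Opening 0.572 ≈ 49 mm, so the jar is gripped. Lift along its axis.

>>> jog_arm(increments=[[0,-0.006,0,0,0,0,0.3],[0,-0.012,0,0,0,0,0.3],[0,-0.015,0,0,0,0,0.3],[0,-0.02,0,0,0,0,0.3],[0,-0.025,0,0,0,0,0.3],[0,-0.025,0,0,0,0,0.3],[0,-0.025,0,0,0,0,0.3],[0,-0.015,0,0,0,0,0.3],[0,0,0,0,0,0,0.3]])

```text
time: 7.9
tool_pos: [0.558, -0.2339, 0.2582]
tcp_rot: [-1.834, -0.883, 0.571]
wrist_force: [-0.2, 0.4, -1.9]
width: 0.576
```

```bash
python3 - <<'E'
from h import *
s=readout.read_state();print(s["wrist_force"],s["width"])
T=cur(); print(T.round(3))
c=read_camera("wrist"); cv2.imwrite("pics/w2.png",c["img"])
# lid in tool frame
P=cloud(c,spotter.masks_of(c,"jar")[0]["mask"]); Q=(P-T[:3,3])@T[:3,:3]; 
print(len(Q),Q.min(0),Q.max(0)); L=Q[abs(Q[:,1]+.049)<.006]; print(len(L),np.median(L,0), cv2.minEnclosingCircle((L[:,[0,2]]*1000).astype(np.float32)))
if len(L)>30:
    ctr=L.mean(0); n=np.linalg.svd(L-ctr)[2][2]; print("normal",n)
c=read_camera("top");s=spotter.spot_point(c,"stage_mark")[0]; print(s["p"],deproj(c,s["location"],plane=.036))
A=cloud(c,np.ones((480,640),bool)); S=A[(abs(A[:,2]-.036)<.005)&(np.hypot(A[:,0]-.59,A[:,1]-.05)<.06)]
q=S[S[:,1]<.07]; M=np.c_[2*q[:,:2],np.ones(len(q))]
ctr=None
h=cv2.convexHull((S[S[:,1]<.095][:,:2]*1000).astype(np.float32))[:,0]; 
from scipy.optimize import least_squares
hh=h[np.argsort(h[:,1])]; hh=hh[hh[:,1]<75]; print(least_squares(lambda p:np.hypot(*(hh-p[:2]).T)-p[2],[590,57,45],loss="soft_l1").x)
for T0 in (pose([.50,-.12,.24],[0,0,-1],RY),): rows(T,T0,step=.04,ang=.12)
E
```

```text
[-0.2341264   0.38095704 -1.87329353] 0.5761338321725921
[[ 0.625  0.318 -0.713  0.558]
 [ 0.781 -0.253  0.572 -0.234]
 [ 0.002 -0.914 -0.406  0.258]
 [ 0.     0.     0.     1.   ]]
25552 [-0.06316353 -0.06535118 -0.10088581] [0.02393877 0.32675395 0.02540621]
13505 [-0.0007406  -0.04874249  0.01154895] ((-0.7502985000610352, 8.639578819274902), 21.358102798461914)
normal [ 0.00332972  0.99780225 -0.06617842]
0.72 [0.5948655  0.05511588 0.036     ]
[592.36144639  59.76467274  44.45737625]
n 4 row [0.0132, -0.0031, 0.0295, 0.1046, -0.0003, 0.0004] dist 0.129 turn 0.418
```

View pics/w2.png

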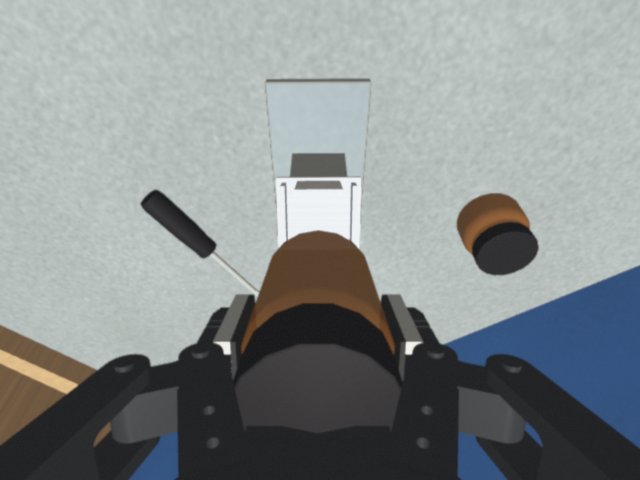

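The jar is held and hangs clear of the rack. I turn it upright and stop short of the stage, to look at the stage and at the jar's tilt.

```bash
python3 - <<'E'
from h import *
T=cur(); rows(T,pose([.665,0,.25],[0,0,-1],RY),step=.03,ang=.1)
E
```

```text
n 9 row [0.0278, -0.0011, 0.0069, 0.046, -0.0001, -0.0] dist 0.258 turn 0.414
```

>>> jog_arm(increments=[[0.014,-0.001,0.003,0.04,0,0,0.3],[0.028,-0.001,0.007,0.046,0,0,0.3],[0.028,-0.001,0.007,0.046,0,0,0.3],[0.028,-0.001,0.007,0.046,0,0,0.3],[0.028,-0.001,0.007,0.046,0,0,0.3],[0.028,-0.001,0.007,0.046,0,0,0.3],[0.028,-0.001,0.007,0.046,0,0,0.3],[0.028,-0.001,0.007,0.046,0,0,0.3],[0.02,-0.001,0.005,0.046,0,0,0.3],[0,0,0,0,0,0,0.3]])

```text
time: 9.35
tool_pos: [0.6565, -0.0134, 0.2317]
tcp_rot: [-1.436, -0.676, 0.713]
wrist_force: [-0.7, 0.3, -2.2]
width: 0.574
```

```bash
python3 - <<'E'
from h import *
from scipy.optimize import least_squares
T=cur(); print(T.round(3))
c=read_camera("wrist"); cv2.imwrite("pics/w3.png",c["img"])
s=spotter.spot_point(c,"stage_mark"); print([(round(r["p"],2),np.round(r["location"]),deproj(c,r["location"],plane=.036).round(4)) for r in s[:2]])
A=cloud(c,np.ones((480,640),bool))
S=A[(abs(A[:,2]-.036)<.005)&(np.hypot(A[:,0]-.592,A[:,1]-.058)<.056)]; print("z",np.median(S[:,2]),len(S))
d=S[:,:2]*1000; piv=np.array([-.0284,.1157])/.119
h=cv2.convexHull(d.astype(np.float32))[:,0]; h=h[((h-[592,58])@piv)<20]
f=least_squares(lambda p:np.hypot(*(h-p[:2]).T)-p[2],[592,58,45],loss="soft_l1"); print(len(h),f.x,f.cost)
for n in ("scene","top"):
    c=read_camera(n); cv2.imwrite(f"pics/{n}3.png",c["img"])
    P=cloud(c,np.ones((480,640),bool)); Q=(P-T[:3,3])@T[:3,:3]
    k=(np.hypot(Q[:,0],Q[:,2])<.035)&(Q[:,1]>-.06)&(Q[:,1]<.06); Q=Q[k]; print(n,len(Q),Q.min(0),Q.max(0))
    np.save(n+".npy",Q)
E
```

```text
[[ 0.627 -0.029 -0.778  0.656]
 [ 0.779  0.008  0.627 -0.013]
 [-0.013 -1.     0.028  0.232]
 [ 0.     0.     0.     1.   ]]
[(0.82, array([343., 100.]), array([0.5929, 0.0596, 0.036 ])), (0.35, array([317., 276.]), array([ 0.6951, -0.0494,  0.036 ]))]
z 0.03763280167606203 11301
42 [592.95009243  57.64672933  44.69478306] 0.4024889101650493
scene 682 [-0.02247133 -0.05990616 -0.02113343] [0.03486459 0.04663782 0.02736734]
top 350 [-0.03034371 -0.05943116  0.00801654] [0.01565817 0.04800032 0.02769611]
```

View pics/w3.png

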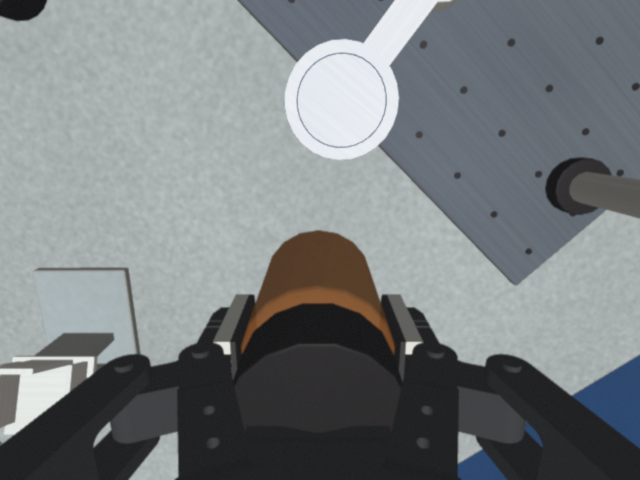

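View pics/scene3.png

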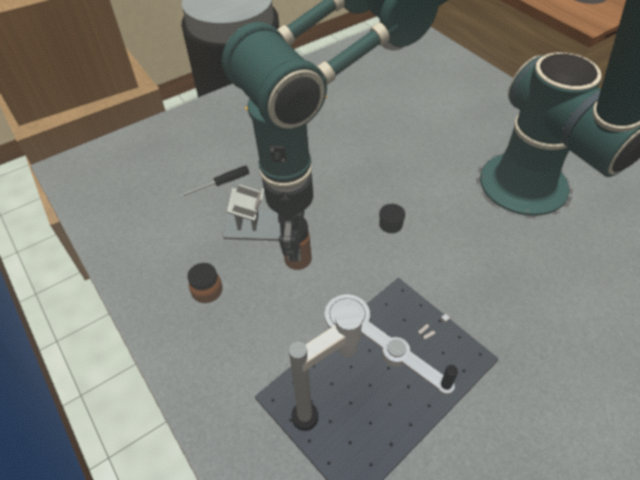

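Wrist view: stage and its engraved circle at (343,100), jar sitting in the pads as before. Next I fit a 25 mm cylinder to the visible jar body in the tool frame to get offset and tilt.

```bash
cat > cyl.py <<'E'
from h import *
from scipy.optimize import least_squares
T=cur(); c=read_camera("wrist")
hsv=cv2.cvtColor(c["img"],cv2.COLOR_BGR2HSV)
P=cloud(c,(hsv[...,0]<20)&(hsv[...,1]>100)&(hsv[...,2]>40)); Q=(P-T[:3,3])@T[:3,:3]
Q=Q[(np.hypot(Q[:,0],Q[:,2])<.045)&(Q[:,1]>-.015)&(Q[:,1]<.06)]
print(len(Q),np.percentile(Q,[1,50,99],axis=0).round(4).tolist())
def res(p):
    cx=p[0]+p[2]*Q[:,1]; cz=p[1]+p[3]*Q[:,1]; return (np.hypot(Q[:,0]-cx,Q[:,2]-cz)-.025)*1000
f=least_squares(res,[0,0,0,0],loss="soft_l1"); print("x0,z0,tiltx,tiltz",f.x.round(4),"rms mm",np.sqrt(np.mean(res(f.x)**2)))
E
python3 cyl.py; python3 - <<'E'
from h import *
rows(cur(),pose([.593,.0585,.20],[0,0,-1],RY),step=.025)
E
```

```text
4825 [[-0.0211, -0.0147, 0.0133], [-0.0004, 0.0052, 0.0233], [0.0201, 0.0399, 0.0254]]
x0,z0,tiltx,tiltz [-0.0006  0.      0.0045  0.0032] rms mm 0.2071355200854033
n 5 row [0.0037, 0.0069, 0.0188, -0.0052, -0.0012, -0.0024] dist 0.102 turn 0.029
```

Tilt is under 0.006 rad and offset under 1 mm. Underside is 46.5 mm below the TCP (lid-top check 46.3). Go over the stage and lower.

>>> jog_arm(increments=[[0.0035,0.007,0.015,-0.005,-0.001,-0.0025,0.3],[0.0035,0.007,0.022,-0.005,-0.001,-0.0025,0.3],[0.0035,0.007,0.022,-0.005,-0.001,-0.0025,0.3],[0.0035,0.007,0.022,-0.005,-0.001,-0.0025,0.3],[0.0035,0.004,0.012,-0.005,-0.001,-0.0025,0.3],[0,0,0,0,0,0,0.3]])

```text
time: 10.35
tool_pos: [0.5864, 0.06, 0.2013]
tcp_rot: [-1.456, -0.699, 0.696]
wrist_force: [0.7, -0.8, -2.9]
width: 0.574
```

```bash
python3 - <<'E'
from h import *
T=cur();print(T.round(4)); rows(T,pose([.5934,.059,.12],[0,0,-1],RY),step=.02)
E
```

```text
[[ 6.268e-01  1.600e-03 -7.792e-01  5.864e-01]
 [ 7.792e-01  1.100e-03  6.268e-01  6.000e-02]
 [ 1.900e-03 -1.000e+00 -5.000e-04  2.013e-01]
 [ 0.000e+00  0.000e+00  0.000e+00  1.000e+00]]
n 5 row [0.0007, 0.0163, -0.0012, 0.0001, -0.0007, 0.0004] dist 0.082 turn 0.004
```

>>> jog_arm(increments=[[0.0007,0.014,-0.0012,0,-0.0007,0.0004,0.3],[0.0007,0.018,-0.0012,0,-0.0007,0.0004,0.3],[0.0007,0.018,-0.0012,0,-0.0007,0.0004,0.3],[0.0007,0.018,-0.0012,0,-0.0007,0.0004,0.3],[0.0007,0.014,-0.0012,0,-0.0007,0.0004,0.3],[0,0.01,0,0,0,0,0.3],[0,0,0,0,0,0,0.3]])

```text
time: 11.22
tool_pos: [0.5946, 0.0571, 0.1011]
tcp_rot: [-1.456, -0.697, 0.7]
wrist_force: [-0.2, -0.4, -2.2]
width: 0.571
```

```bash
python3 - <<'E'
from h import *
T=cur();print(T.round(4)); rows(T,pose([.5934,.059,.0835],[0,0,-1],RY),step=.005)
c=read_camera("scene"); cv2.imwrite("pics/s4.png",cv2.resize(c["img"][230:400,260:480],None,fx=3,fy=3))
c=read_camera("wrist"); cv2.imwrite("pics/w4.png",c["img"])
E
```

```text
[[ 6.254e-01 -1.500e-03 -7.803e-01  5.946e-01]
 [ 7.803e-01 -1.400e-03  6.254e-01  5.710e-02]
 [-2.000e-03 -1.000e+00  3.000e-04  1.011e-01]
 [ 0.000e+00  0.000e+00  0.000e+00  1.000e+00]]
n 4 row [0.0002, 0.0044, 0.0005, -0.0001, -0.0004, -0.0005] dist 0.018 turn 0.003
```

View pics/w4.png

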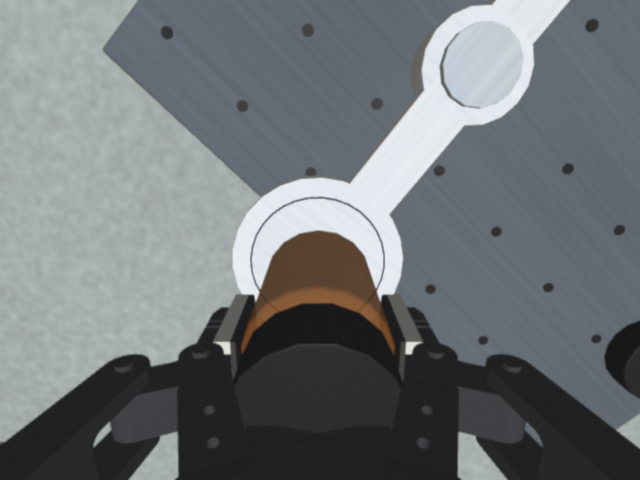

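The jar hangs about 19 mm above the stage and lines up with the circle (circle columns 251–385, centre 318; jar 319). Lower gently.

>>> jog_arm(increments=[[0.0002,0.005,0.0005,0,0,0,0.3],[0.0002,0.005,0.0005,0,0,0,0.3],[0.0002,0.004,0.0005,0,0,0,0.3],[0,0.002,0,0,0,0,0.3],[0,0,0,0,0,0,0.3]])

```text
time: 11.95
tool_pos: [0.5963, 0.0589, 0.0878]
tcp_rot: [-1.459, -0.703, 0.696]
wrist_force: [0.2, -0.1, -2.8]
width: 0.569
```

```bash
python3 - <<'E'
from h import *
T=cur(); print(T[:3,3].round(4)); rows(T,pose([.5934,.059,.0825],[0,0,-1],RY),step=.005)
E
```

```text
[0.5963 0.0589 0.0878]
n 2 row [-0.0009, 0.0027, 0.0012, 0.0024, -0.0006, 0.0013] dist 0.006 turn 0.006
```

>>> jog_arm(increments=[[-0.0009,0.002,0.0012,0.0024,-0.0006,0.0013,0.3],[-0.0009,0.002,0.0012,0.0024,-0.0006,0.0013,0.3],[0,0,0,0,0,0,0.3]])

```text
time: 12.32
tool_pos: [0.5933, 0.059, 0.0837]
tcp_rot: [-1.455, -0.7, 0.7]
wrist_force: [-0.0, 0.3, -1.6]
width: 0.571
```

>>> jog_arm(increments=[[0,0.0015,0,0,0,0,0.3],[0,0,0,0,0,0,0.3]])

```text
time: 12.58
tool_pos: [0.5942, 0.0591, 0.0834]
tcp_rot: [-1.456, -0.701, 0.699]
wrist_force: [-1.0, -0.0, -2.3]
width: 0.579
```

>>> jog_arm(increments=[[0,0.002,0,0,0,0,0.3],[0,0,0,0,0,0,0.3]])

```text
time: 12.82
tool_pos: [0.5959, 0.0593, 0.0834]
tcp_rot: [-1.457, -0.704, 0.696]
wrist_force: [-0.3, 0.0, -2.3]
width: 0.576
```

```bash
python3 - <<'E'
from h import *
s=readout.read_state(); print(s["wrist_force"],s["tool_pos"]); rows(cur(),pose([.5934,.059,.0825],[0,0,-1],RY),step=.005)
E
```

```text
[-0.27915609  0.00285677 -2.31002199] [0.59589295 0.0592572  0.08341742]
n 1 row [-0.0018, 0.0009, 0.0018, 0.0038, 0.0001, 0.0036] dist 0.003 turn 0.005
```

>>> jog_arm(increments=[[-0.0018,0.002,0.0018,0.004,0,0.0035,0.3],[0,0.0015,0,0,0,0,0.3],[0,0,0,0,0,0,0.3]])

```text
time: 13.2
tool_pos: [0.5964, 0.0593, 0.0833]
tcp_rot: [-1.457, -0.705, 0.695]
wrist_force: [-0.1, 0.2, -0.8]
width: 0.576
```

>>> jog_arm(increments=[[0,0.0015,0,0.003,0,0.003,0.3],[0,0,0,0,0,0,0.3]])

```text
time: 13.45
tool_pos: [0.5975, 0.0594, 0.0832]
tcp_rot: [-1.456, -0.703, 0.697]
wrist_force: [0.8, 0.4, -1.1]
width: 0.571
```

```bash
python3 - <<'E'
from h import *
s=readout.read_state(); print(s["wrist_force"]); print(cur().round(4))
E
python3 cyl.py
```

```text
[ 0.76808621  0.41818614 -1.10037724]
[[ 6.241e-01  4.000e-03 -7.813e-01  5.975e-01]
 [ 7.813e-01  5.000e-04  6.241e-01  5.940e-02]
 [ 2.900e-03 -1.000e+00 -2.800e-03  8.320e-02]
 [ 0.000e+00  0.000e+00  0.000e+00  1.000e+00]]
4739 [[-0.0207, -0.0146, 0.0136], [-0.0004, 0.005, 0.0234], [0.0199, 0.0392, 0.0254]]
x0,z0,tiltx,tiltz [-0.0006  0.      0.004   0.0041] rms mm 0.20450866862302053
```

Contact is made: z has stalled at 83.2 mm and the jar's weight is partly off. The tool has drifted 4 mm in x, so I lift a hair, correct and set down.

>>> jog_arm(increments=[[0,-0.0025,0,0,0,0,0.3],[-0.0025,0,0.003,0,0,0,0.3],[0,0,0,0,0,0,0.3]])

```text
time: 13.88
tool_pos: [0.5909, 0.0591, 0.0832]
tcp_rot: [-1.454, -0.699, 0.701]
wrist_force: [-0.9, 0.4, -1.9]
width: 0.571
```

```bash
python3 - <<'E'
from h import *
s=readout.read_state(); print(s["wrist_force"]); rows(cur(),pose([.5934,.059,.0825],[0,0,-1],RY),step=.01)
E
```

```text
[-0.92752228  0.37434301 -1.86180959]
n 1 row [0.0015, 0.0007, -0.002, -0.0009, 0.0, -0.0005] dist 0.003 turn 0.001
```

>>> jog_arm(increments=[[0.0008,0.001,-0.001,0,0,0,0.3],[0,0.0005,0,0,0,0,0.3],[0,0,0,0,0,0,0.62],[0,0,0,0,0,0,0.7],[0,0,0,0,0,0,0.8],[0,0,0,0,0,0,0.9],[0,0,0,0,0,0,1],[0,0,0,0,0,0,1]])

```text
time: 14.88
tool_pos: [0.5934, 0.0592, 0.0829]
tcp_rot: [-1.455, -0.701, 0.699]
wrist_force: [0.3, -0.4, -0.5]
width: 1.001
```

```bash
python3 cyl.py; python3 - <<'E'
from h import *
s=readout.read_state(); print(s["wrist_force"]); print(cur().round(4))
E
```

```text
4602 [[-0.0202, -0.0147, 0.015], [-0.0004, 0.0051, 0.0238], [0.0196, 0.0392, 0.0258]]
x0,z0,tiltx,tiltz [-0.0003  0.0004 -0.0004  0.0022] rms mm 0.21142046509212487
[0.1285584  0.07528839 0.1681483 ]
[[ 6.243e-01  1.300e-03 -7.812e-01  5.934e-01]
 [ 7.812e-01  4.000e-04  6.243e-01  5.920e-02]
 [ 1.100e-03 -1.000e+00 -8.000e-04  8.290e-02]
 [ 0.000e+00  0.000e+00  0.000e+00  1.000e+00]]
```

Released: the jar is upright (tilt 0.002) and centred at about (0.593,0.0595). Retreat straight up and look.

>>> jog_arm(increments=[[0,-0.01,0,0,0,0,1],[0,-0.025,0,0,0,0,1],[0,-0.03,0,0,0,0,1],[0,-0.03,0,0,0,0,1],[0,-0.03,0,0,0,0,1],[0,-0.03,0,0,0,0,1],[0,-0.02,0,0,0,0,1],[0,0,0,0,0,0,1]])

```text
time: 15.92
tool_pos: [0.5935, 0.0591, 0.2687]
tcp_rot: [-1.457, -0.704, 0.696]
wrist_force: [-0.1, -0.0, -0.5]
width: 0.999
```

```bash
python3 - <<'E'
from h import *
T=cur(); print(T[:3,3])
c=read_camera("wrist"); cv2.imwrite("pics/w5.png",c["img"])
A=cloud(c,np.ones((480,640),bool))
L=A[(abs(A[:,2]-.131)<.006)&(np.hypot(A[:,0]-.593,A[:,1]-.059)<.04)]
print("lid",len(L),L.mean(0),cv2.minEnclosingCircle((L[:,:2]*1000).astype(np.float32)), np.linalg.svd(L-L.mean(0),full_matrices=False)[2][2])
H=A[(A[:,2]>.09)&(A[:,2]<.105)&(np.hypot(A[:,0]-.538,A[:,1]-.282)<.03)]
print("handle",len(H),H.mean(0) if len(H) else 0, cv2.minEnclosingCircle((H[:,:2]*1000).astype(np.float32)) if len(H) else 0)
for t,z in (("pivot",.036),("handle_top",.098),("stage_mark",.036)):
    for s in spotter.spot_point(c,t)[:1]: print(t,s["p"],s["location"],deproj(c,s["location"],plane=z))
E
```

```text
[0.5935217  0.05914765 0.26870762]
lid 3381 [0.59160786 0.06018894 0.13210829] ((592.5255126953125, 59.55795669555664), 23.51383399963379) [-0.01120333  0.00708154  0.99991216]
handle 0 0 0
pivot 0.85 [402.9, 96.3] [0.56705105 0.17573328 0.036     ]
```

View pics/w5.png

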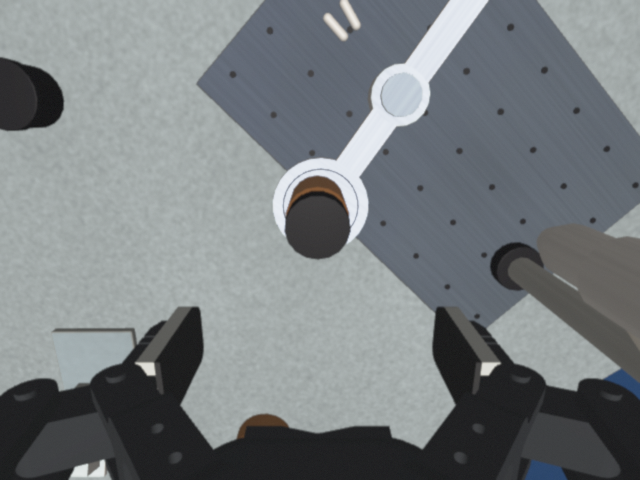

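The jar stands centred: lid centre (0.5925,0.0596), tilt about 0.013. The pivot shows at (402,96). Now over to the handle, jaws tangential.

```bash
cat >> h.py <<'E'
PV=np.array([.5655,.1755])
def hp(phi,r=.110,z=.075,dx=0,dy=0):  # phi: handle azimuth
    ra=np.array([np.cos(phi),np.sin(phi),0]); t=np.array([-ra[1],ra[0],0]); return pose([PV[0]+r*ra[0],PV[1]+r*ra[1],z],[0,0,-1],-t)
E
python3 - <<'E'
from h import *
phi=np.arctan2(.2815-PV[1],.538-PV[0]); print(phi)
G=hp(phi,z=.21); print(G.round(3)); 
B=G.copy(); B[:3,3]-=.0*G[:3,2]; rows(cur(),B,step=.035,ang=.12)
E
```

```text
1.824634115844174
[[ 0.968  0.    -0.251  0.538]
 [ 0.251  0.     0.968  0.282]
 [ 0.    -1.     0.     0.21 ]
 [ 0.     0.     0.     1.   ]]
n 7 row [0.0125, 0.0078, 0.0309, -0.0002, 0.0918, -0.0002] dist 0.236 turn 0.643
```

>>> jog_arm(increments=[[0.0125,0.004,0.031,0,0.092,0,1],[0.0125,0.004,0.031,0,0.092,0,1],[0.0125,0.006,0.031,0,0.092,0,1],[0.0125,0.008,0.031,0,0.092,0,1],[0.0125,0.008,0.031,0,0.092,0,1],[0.0125,0.008,0.031,0,0.092,0,1],[0.0125,0.008,0.031,0,0.092,0,1],[0,0,0,0,0,0,1]])

```text
time: 17.12
tool_pos: [0.5308, 0.2863, 0.2028]
tcp_rot: [-1.568, -0.162, 0.198]
wrist_force: [-0.5, -0.8, 0.4]
width: 0.998
```

```bash
cat > hd.py <<'E'
from h import *
T=cur(); print(T.round(4))
c=read_camera("wrist"); cv2.imwrite("pics/w6.png",c["img"])
A=cloud(c,np.ones((480,640),bool))
H=A[(A[:,2]>.092)&(A[:,2]<.104)&(np.hypot(A[:,0]-.538,A[:,1]-.282)<.03)]
if len(H): print("handle",len(H),H.mean(0), cv2.minEnclosingCircle((H[:,:2]*1000).astype(np.float32)))
for t,z in (("pivot",.036),("handle_top",.098)):
    for s in spotter.spot_point(c,t)[:1]: print(t,s["p"],s["location"],deproj(c,s["location"],plane=z))
print("hp .22"); rows(T,hp(1.8246,z=.15),step=.03)
E
python3 hd.py
```

```text
[[ 0.9736 -0.0226 -0.2273  0.5308]
 [ 0.2272 -0.0071  0.9738  0.2863]
 [-0.0237 -0.9997 -0.0018  0.2028]
 [ 0.      0.      0.      1.    ]]
handle 907 [0.53387141 0.28121694 0.09857256] ((534.17431640625, 280.1538391113281), 11.060827255249023)
pivot 0.56 [330.8, 352.4] [0.56465404 0.1727896  0.036     ]
handle_top 0.77 [324.3, 253.4] [0.53384389 0.27969897 0.098     ]
hp .22
n 2 row [0.0034, 0.0263, -0.0029, 0.0007, -0.0122, -0.0118] dist 0.053 turn 0.034
```

View pics/w6.png

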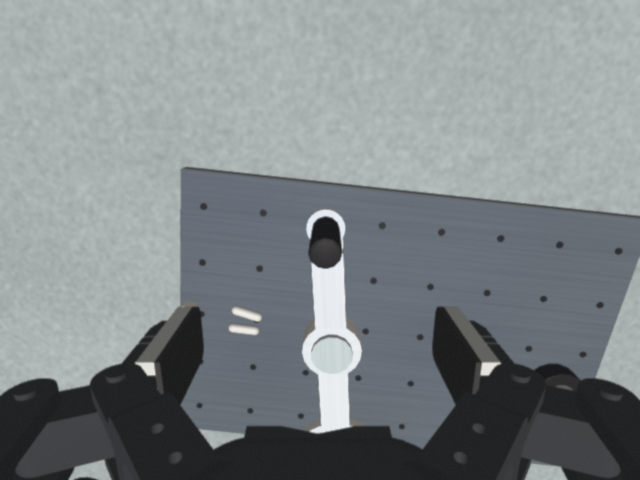

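The handle top at (324,253) is at (0.534,0.2805). With the stage, that puts the pivot at (0.562,0.1746), handle–stage distance 0.229 (0.230 expected). Descend around the handle.

```bash
sed -i 's/^PV=.*/PV=np.array([.5622,.1746])/' h.py; python3 - <<'E'
from h import *
T=cur(); A=hp(1.831,z=.145); rows(T,A,n=3); rows(A,hp(1.831,z=.075),n=4)
E
```

```text
n 3 row [0.0007, 0.0198, -0.0012, 0.0006, -0.0109, -0.0072] dist 0.06 turn 0.039
n 4 row [0.0, 0.0175, 0.0, 0.0, 0.0, 0.0] dist 0.07 turn 0.0
```

>>> jog_arm(increments=[[0.0007,0.018,-0.0012,0,-0.011,-0.007,1],[0.0007,0.018,-0.0012,0,-0.011,-0.007,1],[0.0007,0.018,-0.0012,0,-0.011,-0.007,1],[0,0.016,0,0,0,0,1],[0,0.016,0,0,0,0,1],[0,0.016,0,0,0,0,1],[0,0.01,0,0,0,0,1],[0,0,0,0,0,0,1]])

```text
time: 18.27
tool_pos: [0.5368, 0.275, 0.0902]
tcp_rot: [-1.563, -0.205, 0.199]
wrist_force: [0.3, -0.6, -0.6]
width: 0.999
```

```bash
python3 - <<'E'
from h import *
T=cur(); print(T.round(4)); rows(T,hp(1.831),n=1)
E
```

```text
[[ 0.967   0.0042 -0.2546  0.5368]
 [ 0.2546 -0.0016  0.967   0.275 ]
 [ 0.0037 -1.     -0.0026  0.0902]
 [ 0.      0.      0.      1.    ]]
n 1 row [-0.0014, 0.0152, 0.0065, 0.0026, -0.0028, 0.0037] dist 0.017 turn 0.005
```

>>> jog_arm(increments=[[-0.001,0.008,0.0035,0.0025,-0.003,0.0035,1],[-0.0005,0.007,0.003,0,0,0,1],[0,0,0,0,0,0,0.8],[0,0,0,0,0,0,0.55],[0,0,0,0,0,0,0.38],[0,0,0,0,0,0,0.36],[0,0,0,0,0,0,0.36]], force=20)

```text
time: 19.15
tool_pos: [0.535, 0.2825, 0.0763]
tcp_rot: [-1.56, -0.208, 0.202]
wrist_force: [-0.6, -0.5, 0.8]
width: 0.364
```

```bash
python3 - <<'E'
from h import *
T=cur(); print(T.round(4)); rows(T,hp(1.831),n=1)
A=hp(1.831); rows(A,hp(1.831+.07),n=1)
E
```

```text
[[ 9.661e-01  3.400e-03 -2.583e-01  5.350e-01]
 [ 2.583e-01  1.700e-03  9.661e-01  2.825e-01]
 [ 3.700e-03 -1.000e+00  8.000e-04  7.630e-02]
 [ 0.000e+00  0.000e+00  0.000e+00  1.000e+00]]
n 1 row [-0.0015, 0.0013, -0.0013, -0.0008, 0.001, 0.0037] dist 0.002 turn 0.004
n 1 row [-0.0077, 0.0, -0.0003, 0.0, -0.07, 0.0] dist 0.008 turn 0.07
```

Handle is caged with a 31 mm gap. Begin the swing slowly along the arc.

>>> jog_arm(increments=[[-0.002,0,0,0,-0.02,0.003,0.36],[-0.003,0,0,0,-0.027,0,0.36],[-0.004,0,0,0,-0.036,0,0.36],[-0.005,0,0,0,-0.045,0,0.36],[-0.0055,0,0,0,-0.05,0,0.36],[-0.0055,0,0,0,-0.05,0,0.36],[-0.0055,0,0,0,-0.05,0,0.36],[-0.004,0,0,0,-0.04,0,0.36]])

```text
time: 20.15
tool_pos: [0.5028, 0.2682, 0.0768]
tcp_rot: [-1.519, -0.473, 0.467]
wrist_force: [1.2, -0.0, -0.0]
width: 0.359
```

```bash
cat > st.py <<'E'
from h import *
import sys
s=readout.read_state(); T=cur(); d=T[:2,3]-PV; phi=np.arctan2(d[1],d[0]); print("pos phi",phi.round(4),"r",np.hypot(*d).round(4),"z",T[2,3].round(4),"tool yaw+pi/2",np.arctan2(T[1,0],T[0,0])+np.pi/2,"F",s["wrist_force"].round(1),"ydir",T[:3,1].round(3))
tgt=min(phi+float(sys.argv[1]),float(sys.argv[2])); rows(T,hp(tgt),n=int(sys.argv[3]))
E
python3 st.py .45 3.2 9
```

```text
pos phi 2.1359 r 0.1109 z 0.0768 tool yaw+pi/2 2.1705573017148527 F [ 1.2 -0.  -0. ] ydir [ 0.004  0.002 -1.   ]
n 9 row [-0.0055, 0.0002, -0.0001, 0.0002, -0.0462, 0.0004] dist 0.049 turn 0.415
```

>>> jog_arm(increments=[[-0.004,0,0,0,-0.03,0,0.36],[-0.0055,0,0,0,-0.046,0,0.36],[-0.006,0,0,0,-0.05,0,0.36],[-0.006,0,0,0,-0.05,0,0.36],[-0.006,0,0,0,-0.05,0,0.36],[-0.006,0,0,0,-0.05,0,0.36],[-0.006,0,0,0,-0.05,0,0.36],[-0.006,0,0,0,-0.05,0,0.36],[-0.006,0,0,0,-0.05,0,0.36],[-0.004,0,0,0,-0.035,0,0.36]])

```text
time: 21.4
tool_pos: [0.4638, 0.2272, 0.0776]
tcp_rot: [-1.401, -0.854, 0.839]
wrist_force: [0.6, 0.5, -0.8]
width: 0.358
```

```bash
python3 st.py .45 3.2 9
```

```text
pos phi 2.6502 r 0.1116 z 0.0776 tool yaw+pi/2 2.6582949931463196 F [ 0.6  0.5 -0.8] ydir [ 0.008  0.004 -1.   ]
n 9 row [-0.0055, 0.0003, -0.0003, 0.0008, -0.0491, 0.0007] dist 0.05 turn 0.442
```

>>> jog_arm(increments=[[-0.004,0.0003,-0.0003,0.0008,-0.035,0.0007,0.36],[-0.0055,0.0003,-0.0003,0.0008,-0.048,0.0007,0.36],[-0.006,0.0003,-0.0003,0.0008,-0.052,0.0007,0.36],[-0.006,0.0003,-0.0003,0.0008,-0.052,0.0007,0.36],[-0.006,0.0003,-0.0003,0.0008,-0.052,0.0007,0.36],[-0.006,0.0003,-0.0003,0.0008,-0.052,0.0007,0.36],[-0.003,0,0,0,-0.026,0,0.36],[0,0,0,0,0,0,0.36]])

```text
time: 22.4
tool_pos: [0.4526, 0.1928, 0.0772]
tcp_rot: [-1.275, -1.105, 1.092]
wrist_force: [0.6, 1.2, 0.4]
width: 0.362
```

```bash
python3 st.py .45 3.2 5
python3 - <<'E'
from h import *
c=read_camera("top"); cv2.imwrite("pics/t7.png",c["img"])
A=cloud(c,np.ones((480,640),bool))
L=A[(abs(A[:,2]-.131)<.006)&(np.hypot(A[:,0]-.67,A[:,1]-.16)<.06)]
print(len(L), L.mean(0) if len(L) else 0)
for t,z in (("stage_mark",.036),("jar",.036)):
    for s in spotter.spot_point(c,t)[:1]: print(t,s["p"],s["location"],deproj(c,s["location"],plane=z))
E
```

```text
pos phi 2.9774 r 0.1111 z 0.0772 tool yaw+pi/2 2.9923197341385026 F [0.6 1.2 0.4] ydir [ 0.005  0.006 -1.   ]
n 5 row [-0.0049, 0.0004, -0.0003, 0.001, -0.0415, 0.0012] dist 0.025 turn 0.208
468 [0.67813047 0.14744537 0.13077079]
stage_mark 0.66 [212.6, 178.6] [0.68702602 0.14568761 0.036     ]
jar 0.67 [211.9, 181.0] [0.68181348 0.14687043 0.036     ]
```

View pics/t7.png

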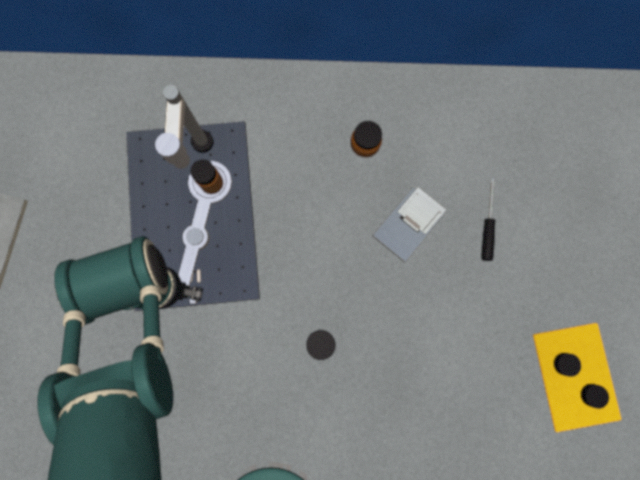

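The jar rides upright on the stage at (205,172), stage angle about 0.23 rad short. Creep over the ridge.

>>> jog_arm(increments=[[-0.003,0.0004,-0.0003,0.001,-0.025,0.001,0.36],[-0.003,0.0004,-0.0003,0.001,-0.025,0.001,0.36],[-0.003,0.0004,0,0.001,-0.025,0.001,0.36],[-0.003,0.0004,0,0.001,-0.025,0.001,0.36],[-0.003,0,0,0,-0.025,0,0.36],[-0.0025,0,0,0,-0.02,0,0.36]])

```text
time: 23.3
tool_pos: [0.4528, 0.1845, 0.0771]
tcp_rot: [-1.198, -1.221, 1.194]
wrist_force: [-0.1, 4.6, -1.6]
width: 0.358
```

```bash
cat > lid.py <<'E'
from h import *
c=read_camera("top"); A=cloud(c,np.ones((480,640),bool))
L=A[(abs(A[:,2]-.131)<.006)&(np.hypot(A[:,0]-.68,A[:,1]-.165)<.06)]; m=L.mean(0); e=cv2.minEnclosingCircle((L[:,:2]*1000).astype(np.float32))
print(len(L),m.round(4),e,"stage ang by lid mean",np.arctan2(m[1]-PV[1],m[0]-PV[0]))
cv2.imwrite("pics/t8.png",cv2.resize(c["img"][80:330,60:330],None,fx=2.4,fy=2.4))
E
python3 st.py .45 3.2 3; python3 lid.py
```

```text
pos phi 3.0517 r 0.1098 z 0.0771 tool yaw+pi/2 3.142182956863722 F [-0.1  4.6 -1.6] ydir [ 0.003  0.018 -1.   ]
n 3 row [-0.0054, 0.0006, 0.0002, 0.0013, -0.0193, 0.0061] dist 0.016 turn 0.061
464 [0.6797 0.1553 0.1306] ((680.4916381835938, 156.11239624023438), 23.506698608398438) stage ang by lid mean -0.1624488431363593
```

>>> jog_arm(increments=[[-0.0045,0.0005,0,0,0,0.004,0.36],[-0.0045,0.0005,0,0,0,0.004,0.36],[-0.0045,0,0,0,0,0.004,0.36]])

```text
time: 23.72
tool_pos: [0.4522, 0.1705, 0.076]
tcp_rot: [-1.205, -1.215, 1.206]
wrist_force: [-0.8, 0.3, -0.4]
width: 0.361
```

```bash
python3 st.py .45 3.2 3; python3 lid.py
```

```text
pos phi -3.1044 r 0.11 z 0.076 tool yaw+pi/2 3.143980023577307 F [-0.8  0.3 -0.4] ydir [ 0.002  0.005 -1.   ]
n 3 row [-0.0164, 0.0003, -0.0016, 0.001, -0.1616, 0.0016] dist 0.049 turn 0.485
381 [0.6789 0.1679 0.1307] ((681.4149780273438, 170.42633056640625), 23.621746063232422) stage ang by lid mean -0.05747855886326505
```

The force has dropped to zero after a 4.6 N peak, so the ridge has been crossed. Open, rise and measure.

>>> jog_arm(increments=[[0,0,0,0,0,0,0.6],[0,0,0,0,0,0,0.8],[0,0,0,0,0,0,1],[0,0,0,0,0,0,1],[0,-0.02,0,0,0,0,1],[0,-0.03,0,0,0,0,1],[0,-0.03,0,0,0,0,1],[0,-0.03,0,0,0,0,1],[0,-0.03,0,0,0,0,1],[0,0,0,0,0,0,1]])

```text
time: 25.02
tool_pos: [0.4512, 0.1686, 0.2189]
tcp_rot: [-1.206, -1.212, 1.209]
wrist_force: [0.8, -0.5, -0.5]
width: 0.997
```

```bash
python3 lid.py; python3 - <<'E'
from h import *
c=read_camera("wrist"); cv2.imwrite("pics/w9.png",c["img"])
A=cloud(c,np.ones((480,640),bool)); print(cur()[:3,3])
H=A[(A[:,2]>.092)&(A[:,2]<.104)&(np.hypot(A[:,0]-.452,A[:,1]-.175)<.03)]
print("handle",len(H)); e=cv2.minEnclosingCircle((H[:,:2]*1000).astype(np.float32)); p=np.array(e[0])/1000; print(e,"phi by pivot",np.arctan2(p[1]-PV[1],p[0]-PV[0]))
o=np.array([.5342,.2802]); print("chord swing",2*np.arcsin(np.linalg.norm(p-o)/.22))
for t,z in (("pivot",.036),("handle_top",.098)):
    for s in spotter.spot_point(c,t)[:1]: print(t,s["p"],s["location"],deproj(c,s["location"],plane=z))
E
```

```text
375 [0.6789 0.1682 0.1308] ((681.824462890625, 171.04515075683594), 23.268848419189453) stage ang by lid mean -0.054369838886472004
[0.4491723  0.16789763 0.21577944]
handle 816
((454.35760498046875, 173.55064392089844), 10.83376693725586) phi by pivot -3.131862500967819
chord swing 1.300958991779597
pivot 0.87 [327.2, 342.8] [0.56577668 0.17690986 0.036     ]
handle_top 0.76 [327.5, 244.8] [0.45463311 0.17441677 0.098     ]
```

View pics/w9.png

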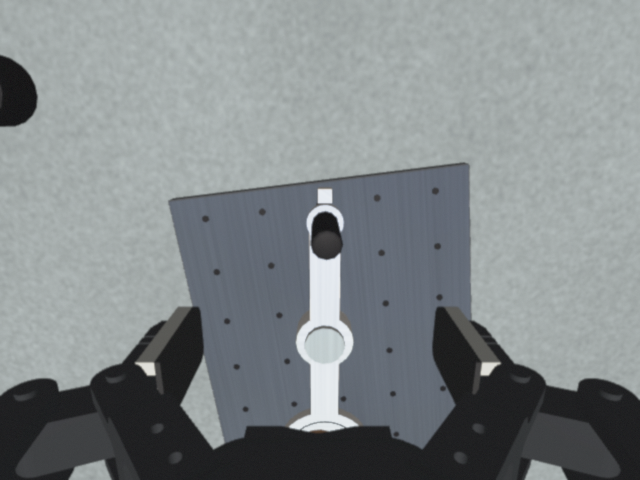

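View pics/t8.png

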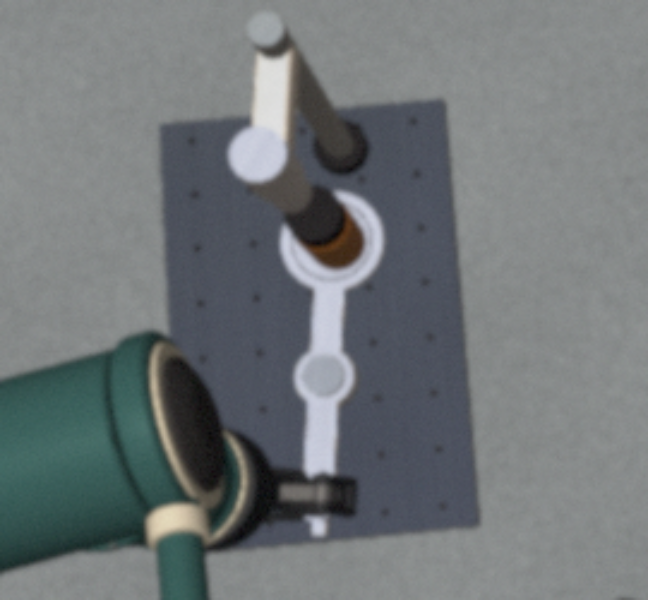

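The handle lines up with the block and pivot (all at column ~325), so the arm is in the notch. The jar stands inside the circle. One last check of the jar's centring from the scene camera.

```bash
python3 - <<'E'
from h import *
from scipy.optimize import least_squares
for n in ("scene","top"):
    c=read_camera(n); hsv=cv2.cvtColor(c["img"],cv2.COLOR_BGR2HSV)
    A=cloud(c,(hsv[...,0]<20)&(hsv[...,1]>90)); Q=A[(np.hypot(A[:,0]-.682,A[:,1]-.172)<.045)&(A[:,2]>.045)&(A[:,2]<.1)]
    S=cloud(c,np.ones((480,640),bool)); S=S[(abs(S[:,2]-.036)<.004)&(np.hypot(S[:,0]-.682,S[:,1]-.1745)<.055)&(S[:,0]>.65)]
    h=cv2.convexHull((S[:,:2]*1000).astype(np.float32))[:,0]
    g=least_squares(lambda p:np.hypot(*(h-p[:2]).T)-45,[682,174],loss="soft_l1").x
    r=lambda p:(np.hypot(Q[:,0]-p[0]-p[2]*(Q[:,2]-.036),Q[:,1]-p[1]-p[3]*(Q[:,2]-.036))-.025)*1000
    f=least_squares(r,[.682,.172,0,0],loss="soft_l1"); print(n,len(Q),"jar",f.x.round(4),"rms",np.sqrt(np.mean(r(f.x)**2)).round(2),"stage",g.round(1),len(S))
print(readout.read_state()["time"])
E
```

```text
scene 6 jar [ 0.7007  0.1692 -0.3151 -0.0127] rms 0.12 stage [684.1 176.4] 979
top 161 jar [0.6824 0.1718 0.0049 0.0028] rms 0.55 stage [684.8 176.7] 549
25.325
```

```bash
python3 -c "
from h import *
print(bot.finish_job())"
```

```text
the job is handed in; nothing more can be done
None
```

I placed the jar on the stage and swung the arm into the notch, then handed the job in at about 25 s on the robot clock. No verdict is reported.

- **Placing:** I lifted the jar out along its own axis and set it down upright in the circle with the arm still swung out, at roughly 0.14 rad. After release its tilt was 0.002–0.013 rad and it sat within about 2 mm of the circle's centre.
- **Swing:** I moved the arm round with the fingers loosely caging the handle. Force peaked at about 4.6 N at the ridge, then dropped to zero.
- **Notch:** The handle lines up with the block and pivot, which puts the swing at about 1.45–1.46 rad. A lid-based estimate read lower, about 1.41. I put that down to the probe hiding part of the lid and the jar sitting slightly off centre.
- **Jar after the swing:** It is upright (tilt about 0.006 rad from the top camera) and not touched by the fingers. It measures about 5.5 mm off the circle's centre, more than before the swing, so it may have slid a little at the click. That is still within the 12 mm limit.
- **Failed check:** The scene camera's fit of the jar failed because it had only 6 points, so the final centring rests on the top camera alone.
- **Squat jar, lens case and screwdriver:** I came into contact with none of them. They looked unmoved in the top picture taken mid-swing.

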